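# Gauge a ring's diameter on the bench comparator

## Task

Check the larger ring on the bench comparator: first push it along the steel table, between the fixed anvil and the drawn-back dial gauge, gently but fully against the back stop; then push the gauge slide by its thumb plate fully home, so that the dial's plunger presses the ring against the anvil and the pointer swings round. Only push with the fingers: nothing may be pinched or lifted, and the smaller ring and the V block stay where they are.

Things in the scene. Friction and masses are not known exactly. Their poses are not given: they have to be found in the camera images.
- gauge: Bench comparator, fixed; grey base 220 (x) x 320 (y) x 14 mm; origin at the centre of its underside; x runs from front to back edge, y to the left. On it an L-shaped dark steel table, top 28 mm above the desk: front strip (x -105 to 4, y -156 to 156 mm) and back left (x up to 106, y from -12 to 156). The back right is 14 mm lower and holds the slide. Turned up to 0.2 rad about z.
- nest (a point): Point on the table top (gauge x 45, y 30, z 28 mm), gauge's axes: centre of the large ring's underside when it touches both back stop and anvil. Enter the throat from the front, along +x. The two blocks stand 29 mm above the table with their screws; anvil block: gauge x 32 to 58, y 67 to 101 mm; back stop block: x 82 to 100, y 15 to 45 mm.
- back_stop: Fixed hardened button (13 mm) on a steel block at the back of the throat; origin at the centre of the button's flat face, which looks to the front (-x of the gauge), 31 mm behind the nest and 9 mm above the table.
- anvil: Fixed hardened button (13 mm) on a steel block at the left of the throat; origin at the centre of its flat face, which looks to the right (-y of the gauge), 31 mm left of the nest and 9 mm above the table.
- large_ring: The ring to gauge: the larger of two plain turned steel rings lying flat on the table; outside diameter 62, bore about 48, height 16 mm, 0.16 kg; origin at the centre of its underside. It starts on the front strip, at the left or the right end (gauge x -70 to -40, y 75 to 115 or -110 to -70 mm).
- small_ring: Bystander: similar steel ring, outside diameter 44 mm, 14 mm high, lying flat at the other end of the front strip; origin at the centre of its underside. Leave it alone.
- v_block: Bystander: small steel V block 45 x 40 x 32 mm on the desk to the left of the gauge; origin at the centre of its underside. Leave it alone.
- gauge_slide (a joint): Slide carrying the dial gauge on a rail at the back right, in m: 0 = drawn back to the right, 0.030 = home at its end stop; moves to the left (+y of the gauge) with 6 N of friction (3 N more once the plunger touches) and stays where left. Starts at 0 to 0.006. Its dial (57 mm across, face up, top 45 mm above the desk) has its axis at gauge x 45, y -95 mm (slide at 0).
- thumb_plate (a point): Centre of the outer (-y) face of the thumb plate, the upright steel plate at the right end of the slide: 36 mm wide along the gauge's x, 5 mm thick, top 62 mm above the desk (18 mm above this point), foot at 21 mm. Push this face to the left (+y of the gauge). The face is at gauge y -137 mm with the slide at 0, -107 mm at home.
- plunger (a joint): Spring plunger of the dial gauge, in m: 0 = free, grows up to 0.006 as it is pressed in (about 2.5 N at 0, 3.2 N at 0.002). With the slide home and the ring against the anvil it is pressed in about 0.002 and the pointer has turned about half a turn.
- plunger_tip (a point): Centre of the plunger's contact face, 8 mm wide, 9 mm above the table, looking to the left (+y of the gauge), in line with the anvil.
Things that resemble listed ones, but are neither listed nor needed, are in the scene too. What is shaped like the large_ring but blue is not meant.

How it is judged:
On the way, in this order (a step that is already met when the one before it is completed fails the run):
1. the large ring has been pushed into the throat against the back stop (centre within 3 mm of its seat front to back, 6 mm sideways) while the gauge slide is still drawn back (under 12 mm) (x of large_ring in the frame of nest above -0.003 m and y of large_ring in the frame of nest between -0.006 and 0.003 m and value of joint gauge_slide below 0.012 m), for 0.2 s.
2. the gauge slide has been pushed home and the plunger is pressed in by the ring (value of joint gauge_slide above 0.028 m and value of joint plunger above 0.001 m), for 0.2 s.
At the end, for the whole second after the job is handed in: The large ring lies flat on the table and at rest with its centre within 3 mm of the nest, the gauge slide is within 2 mm of home, the plunger is pressed in 1 to 3.5 mm and holds the ring against the anvil (over 0.5 N), and the robot is clear (all of step 2 and horizontal distance between large_ring and nest below 0.003 m and z of large_ring in the frame of nest below 0.002 m and angle between large_ring's own z axis and vertical below 0.05 rad and value of joint plunger below 0.0035 m and contact force between large_ring and anvil above 0.5 N and linear speed of large_ring below 0.01 m/s); the robot touches nothing.
It fails at once if the large ring is lifted off the table (z of large_ring in the frame of nest above 0.008 m).
It fails at once if the large ring is tipped or falls off the table (angle between large_ring's own z axis and vertical above 0.25 rad or z of large_ring in the frame of nest below -0.008 m).
It fails at once if the large ring is pinched or rammed (over 35 N from the fingers) (contact force between the fingers and large_ring above 35 N).
It fails at once if the small ring is moved more than 10 mm (distance of small_ring from where it was at the start of the episode above 0.01 m).
It fails at once if the V block is moved more than 10 mm (distance of v_block from where it was at the start of the episode above 0.01 m).
It also fails if it takes over 58 s, if anything falls off the work surface, if the arm or the gripper's body presses on something with over 40 N, if the wrist force passes 120 N, or if a joint passes its speed limit or range.

## Robot

A 7-joint arm with a two-finger parallel gripper is mounted at the origin on a cart in front of the work surface, level with it; the furniture and walls round the work are solid. World frame = base frame: x ahead of the robot, y to its left, z up, the work surface at z = 0. Lengths are in m, angles in rad, forces in N, time in s.
With the tool pointing down it reaches from about 0.4 to 0.75 m from the base axis. Payload 19.5 kg.
Tool frame: the origin (TCP) lies on the centre line of the jaws, within the pads' length; the fingertips stand 8 mm ahead of it and the grasp point (between the pads) lies 11 mm behind it; z points along the fingers, y is the line along which they close (so a half turn about z gives the same grasp; the last joint's range is limited). The gripper opens to 85 mm and grips with 20 to 120 N. Pads are 22 mm wide; open, the fingers measure 114 mm over their backs; the gripper's body (76 mm by 85 mm) begins 54 mm behind the grasp point. The pads swing forward as they close: fully open they stand 13 mm farther back than shut.
Start: joints at [-1.201, 0.707, -0.028, 1.485, 0.022, 0.951, -0.075], TCP at [0.23, 0.527, 0.239] pointing down, gripper open.
Joint ranges: [-2.71, 2.71], [-0.32, 2.16], [-1.57, 1.52], [0, 2.45], [-1.46, 4.6], [0, 2.02], [-2.83, 2.83]. Speed limits (rad/s): [1.89, 1.89, 2.57, 2.57, 3.01, 3.01, 3.01].

## Interface

Orientations are given as a rotation vector (axis times angle).
In Python, from rig import arm gives the robot as it stands. The module is installed in compiled form; this text tells all that it offers.
- The arm moves only by the shell command python3 -m inch 'ROWS' [OPENING] [FORCE]. ROWS is JSON, a list that holds one entry, the list of rows, each a list of 4 numbers: the shift along the world's x, y, z in cm, then the turn about the world's z in degrees. In form: [[[tx, ty, tz, twist], ...]]. A call has 1 to 20 rows; each row is the pose to reach, as a shift and turn from the pose commanded when the call began; what a row does not reach only later rows make up. A row lasts 1/12 s, in which the tool goes at most 41.7 mm and 7.16 degrees, less where a joint would pass 70% of its speed; a pose out of reach is approached as far as the arm can. A call with a gripper value outside its range is refused whole. OPENING is the opening, from 0 (shut) to 1 (fully open), set as the call begins (- or left out, the last holds). The fingers move at their own pace and stop on an object; FORCE is the grip in N (left out, the last holds). Time passes only in rows, so rows that repeat a pose let the fingers close. It gives the time, the measured TCP pose, the force, the opening and the grip force at its end, in the units of the state.
- arm.get_state(): the state, without advancing time (a new reading comes with each control period).
- arm.get_image(name): name is "scene" or "top"; returns the picture (480x640x3 uint8, blue, green, red); there is no depth.
- arm.camera_params(name): a dict with "fx", "fy", "cx", "cy" (pixels), "position" and "attitude" of the camera in the world. Camera axes: x right, y up, looking along -z (the intrinsics and any distortion apply to the point x, -y, -z); pixel columns grow to the right and rows downward; lengths in m; the calibration is good to about 2 mm. A picture is of the moment at which its call begins. camera_params takes no time and is no camera call.
- arm.hand_in(): hands the job in; it is judged then, once.
Trained networks look in the newest picture that a camera, given by its name, has taken for a name from the list of things; names that differ only in an ending like _2 or _b are one class to them, and where a whole thing is asked for, a point or a joint stands for the part that bears it (a point fixed in the world has none). Each returns a list of dicts, best first, with "score" (0 to 1); they miss things now and then, are a little off and sometimes report something else, mostly with a low value. They report only what shows in the picture. A call takes as long as a camera call. They do not tell look-alikes from the thing itself.
- arm.boxes_of(camera, target): "uv" ([column, row] in pixels, amid what is visible of it).
The state is a dict: "time_s": time; "joint_positions": joint angles; "qvel": joint speeds; "effort": joint torques, N m; "position": TCP position; "tool_rot": TCP orientation; "force": force on the tool from outside, world axes, zero at the start; "wrist_torque": the same for the moment, N m; "gripper_width": finger opening in m; "gripper_force": force on a finger pad.
Only numpy, scipy, OpenCV 4.12 (cv2) and the standard library are available. Lean on these libraries where they do the work, as an engineer would, in place of code of your own. Each camera call takes 0.05 s, during which the arm holds its last target. There are 200 camera calls.

## Working session

There is one attempt and no reset: what is moved stays moved. The work goes in short steps, Python scripts to look and compute and a shell command to move; the robot and the scene stay as the last step left them, time stands still between calls to the robot, and variables do not carry over. Pictures are saved under pics/ and viewed, at most 11 in all, crops included, and the job is handed in when it is done.

```bash
mkdir -p pics; ls; cat > h.py <<'E'
import numpy as np, cv2
from rig import arm
from scipy.spatial.transform import Rotation as R
def cam(n):
    p=arm.camera_params(n); a=np.array(p["attitude"],float)
    M=a if a.shape==(3,3) else (R.from_rotvec(a).as_matrix() if a.size==3 else R.from_quat(a).as_matrix())
    return p,np.array(p["position"]),M
def ray(n,uv):
    p,o,M=cam(n); x=(uv[0]-p["cx"])/p["fx"]; y=(uv[1]-p["cy"])/p["fy"]
    return o,M@np.array([x,-y,-1.])
def onz(n,uv,z):
    o,d=ray(n,uv); return o+d*(z-o[2])/d[2]
def proj(n,P):
    p,o,M=cam(n); c=M.T@(np.array(P)-o); return np.array([p["cx"]+p["fx"]*c[0]/-c[2],p["cy"]-p["fy"]*c[1]/-c[2]])
def tri(u,v):
    (o1,d1),(o2,d2)=ray("scene",u),ray("top",v)
    s=np.linalg.lstsq(np.c_[d1,-d2],o2-o1,rcond=None)[0]; a,b=o1+s[0]*d1,o2+s[1]*d2
    return (a+b)/2,np.linalg.norm(a-b)
E
python3 - <<'E'
from h import *
for n in("scene","top"):
    print(arm.camera_params(n)); im=arm.get_image(n); cv2.imwrite(f"pics/{n}0.png",im)
    for t in("gauge","back_stop","anvil","large_ring","small_ring","v_block","gauge_slide","thumb_plate","plunger_tip"):
        print(n,t,[(np.round(b["uv"]).tolist(),round(b["score"],2)) for b in arm.boxes_of(n,t)[:4]])
print(arm.get_state())
E
```

```text
pics
{'fx': 478.4918688227245, 'fy': 478.4918688227245, 'cx': 319.4246544578046, 'cy': 230.3752655172036, 'position': array([ 0.01803016, -0.34160578,  0.54321808]), 'attitude': array([ 0.90583318, -0.43029188, -0.79230333])}
scene gauge [([398.0, 302.0], 0.77)]
scene back_stop [([397.0, 248.0], 0.58)]
scene anvil [([359.0, 250.0], 0.91)]
scene large_ring [([442.0, 324.0], 0.88), ([267.0, 258.0], 0.8), ([304.0, 223.0], 0.7), ([266.0, 206.0], 0.61)]
scene small_ring [([336.0, 277.0], 0.82)]
scene v_block [([206.0, 219.0], 0.95), ([459.0, 288.0], 0.44)]
scene gauge_slide [([456.0, 290.0], 0.63)]
scene thumb_plate [([461.0, 288.0], 0.92)]
scene plunger_tip []
{'fx': 483.1230680735079, 'fy': 483.1230680735079, 'cx': 326.7778600837533, 'cy': 232.35102555135188, 'position': array([0.42994406, 0.10604958, 1.07922098]), 'attitude': array([ 0.07531192, -0.07756345, -1.56059349])}
top gauge [([400.0, 222.0], 0.65), ([360.0, 206.0], 0.55), ([212.0, 249.0], 0.39)]
top back_stop []
top anvil [([361.0, 206.0], 0.76), ([395.0, 222.0], 0.49)]
top large_ring [([452.0, 232.0], 0.94), ([279.0, 182.0], 
[... 242 characters left out ...]
: array([-1.2007252 ,  0.70650823, -0.02760995,  1.48465724,  0.02200608,
        0.95091775, -0.07547387]), 'qvel': array([-1.01606684e-03,  2.80999062e-04, -1.12247074e-03, -1.88194185e-04,
       -1.50032392e-03,  2.52961875e-05, -2.03747773e-03]), 'effort': array([ 9.21639039e-04, -8.82979345e+01,  1.23418059e+00, -2.36368400e+01,
        1.69628276e-02,  2.14767322e-03, -1.02036615e-04]), 'position': array([0.23010688, 0.52688618, 0.23924967]), 'tool_rot': array([-6.42212795e-01, -3.07521201e+00,  2.89459148e-04]), 'force': array([0.31023842, 0.05694816, 0.05142743]), 'wrist_torque': array([0.00801303, 0.01096207, 0.0071657 ]), 'gripper_force': 0.0, 'gripper_width': 0.08545638555023553}
```

View pics/scene0.png

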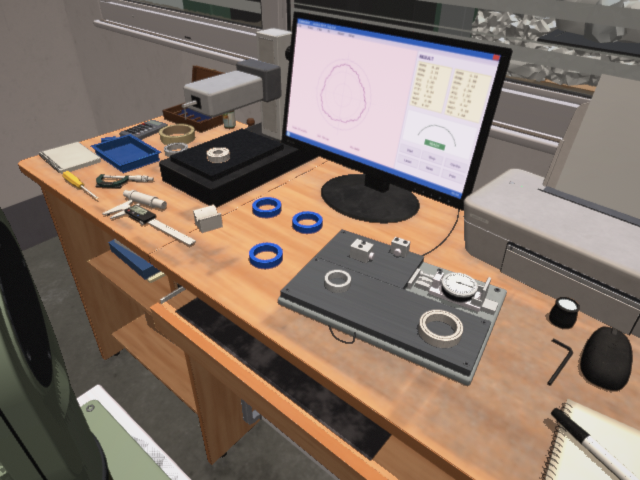

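View pics/top0.png

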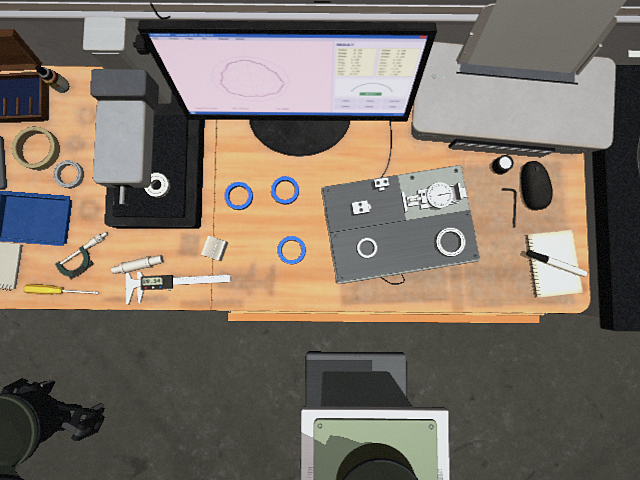

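The large ring is the steel one at scene (442,327) / top (451,242). It could be confused with the small steel ring at scene (337,279) / top (367,248), or the three blue rings at scene (266,207), (307,222), (266,255) / top (238,195), (285,190), (291,249). I choose the big steel ring at the right end and check it in a close crop.

```bash
python3 - <<'E'
import cv2,numpy as np
a=cv2.imread("pics/top0.png")[155:295,310:490]; b=cv2.imread("pics/scene0.png")[225:385,270:515]
a=cv2.resize(a,(720,560),interpolation=cv2.INTER_CUBIC); cv2.imwrite("pics/ctop.png",a)
cv2.imwrite("pics/cscene.png",cv2.resize(b,(784,512),interpolation=cv2.INTER_CUBIC))
E
```

```text
(no output)
```

View pics/ctop.png

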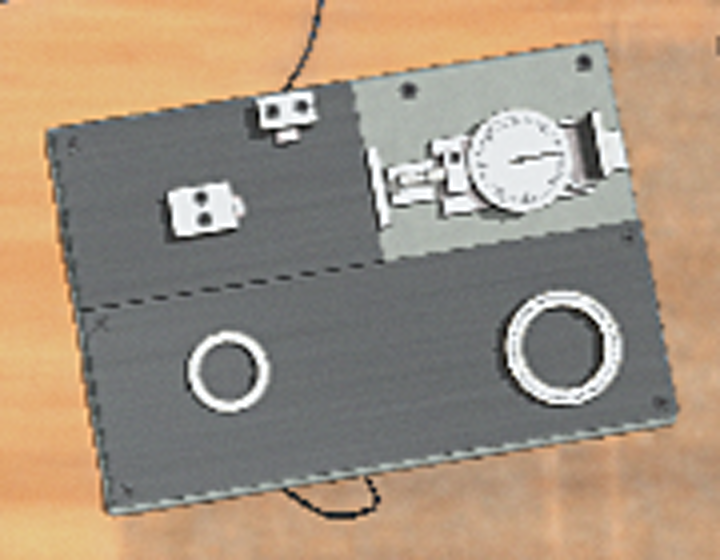

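View pics/cscene.png

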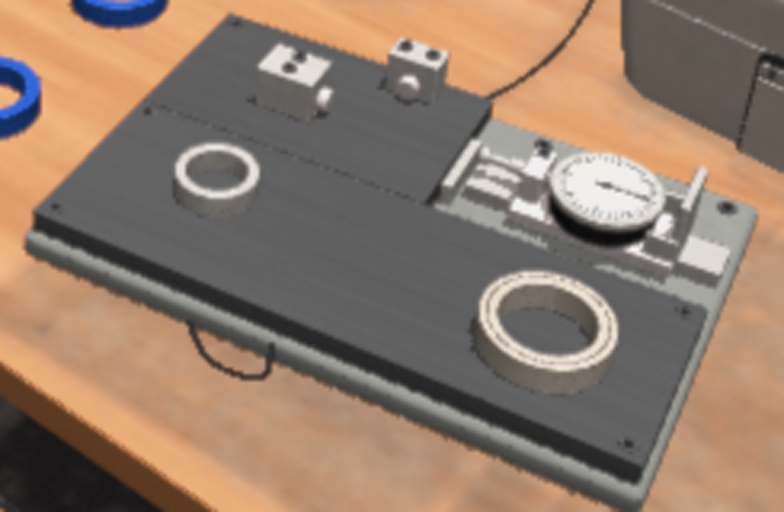

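```bash
cat > fit.py <<'E'
from h import *
from scipy.optimize import least_squares
T=lambda x,y:(310+(x+.5)/4-.5,155+(y+.5)/4-.5)
S=lambda x,y:(270+(x+.5)/3.2-.5,225+(y+.5)/3.2-.5)
F={"FL":((-105,156,28),(112,508),(37,213)),"FR":((-105,-156,28),(671,413),(640,473)),"R":((4,-156,28),(639,222),(706,312)),
"in":((4,-12,28),(384,262),(433,203)),"bk":((106,-12,28),(351,84),(492,101)),"BL":((106,156,28),(47,130),(231,14)),
"anv":((45,84,57),(204,209),(295,63)),"bst":((91,30,57),(288,110),(418,52))}
def g2w(p,P): return np.array([*p[:3]])+R.from_rotvec([0,0,p[3]]).apply(np.array(P)/1000)
def res(p,cams):
    r=[]
    for P,t,s in F.values():
        if "top" in cams: r+=list(proj("top",g2w(p,P))-T(*t))
        if "scene" in cams: r+=list(proj("scene",g2w(p,P))-S(*s))
    return np.array(r)
if __name__=="__main__":
    for c in(["top"],["scene"],["top","scene"]):
        f=least_squares(res,[.5,0,0,0],args=(c,),loss="soft_l1"); print(c,np.round(f.x,4),np.round(np.abs(f.fun).max(),2))
    print(np.round(f.fun.reshape(-1,4),1)); p=f.x; np.save("p.npy",p)
    for k,(P,t,s) in F.items(): print(k,[np.round(v,4) for v in tri(S(*s),T(*t))],g2w(p,P).round(4))
    Ri=R.from_rotvec([0,0,p[3]]).inv()
    for k,t,s,z in(("ring",(563,348),(548,321),.044),("small",(229,372),(217,173),.042),("dial",(519,162),(608,187),.045)):
        q=tri(S(*s),T(*t)); print(k,np.round(q[0],4),q[1].round(4),"g:",(Ri.apply(q[0]-p[:3])*1000).round(1),"top@z",onz("top",T(*t),z).round(4),"sc@z",onz("scene",S(*s),z).round(4))
    for n,P in(("nest",(45,30,28)),("plate0",(45,-137,44))): print(n,g2w(p,P).round(4))
E
python3 fit.py
```

```text
['top'] [ 0.5561 -0.0566 -0.0078  0.1681] 1.32
['scene'] [ 0.5589 -0.0526 -0.0055  0.1654] 2.84
['top', 'scene'] [ 0.5551 -0.0549 -0.002   0.1658] 2.63
[[-0.5 -0.  -1.8  0.2]
 [ 1.1  1.2  1.1 -0.4]
 [-0.2  0.   1.1 -0. ]
 [-0.8  0.2 -2.6  1. ]
 [-0.5 -0.5  1.1  0.5]
 [ 0.6 -0.3 -0.1  0.1]
 [-1.1 -0.1  0.1 -0.2]
 [-0.8 -0.1  0.7 -0.4]]
FL [array([0.4265, 0.0798, 0.0269]), np.float64(0.0022)] [0.4258 0.0816 0.026 ]
FR [array([ 0.4799, -0.2248,  0.0217]), np.float64(0.001)] [ 0.4773 -0.2261  0.026 ]
R [array([ 0.5844, -0.2076,  0.0261]), np.float64(0.0019)] [ 0.5848 -0.2081  0.026 ]
in [array([ 0.5619, -0.0686,  0.0289]), np.float64(0.0027)] [ 0.5611 -0.0661  0.026 ]
bk [array([ 0.6595, -0.0492,  0.0286]), np.float64(0.002)] [ 0.6617 -0.0493  0.026 ]
BL [array([0.6338, 0.1172, 0.0259]), np.float64(0.0017)] [0.6339 0.1164 0.026 ]
anv [array([0.5848, 0.0338, 0.056 ]), np.float64(0.0019)] [0.5857 0.0353 0.055 ]
bst [array([ 0.6389, -0.011 ,  0.0553]), np.float64(0.0026)] [ 0.6399 -0.0103  0.055 ]
ring [ 0.513  -0.1602  0.0435] 0.0018 g: [-58.9 -96.9  45.5] top@z [ 0.5135 -0.1609  0.044 ] sc@z [ 0.5118 -0.1598  0.044 ]
small [0.4986 0.019  0.041 ] 0.0017 g: [-43.6  82.3  43. ] top@z [0.4991 0.0185 0.042 ] sc@z [0.497  0.0189 0.042 ]
dial [ 0.6142 -0.1382  0.0449] 0.0006 g: [ 44.5 -91.8  46.9] top@z [ 0.6143 -0.1384  0.045 ] sc@z [ 0.6138 -0.138   0.045 ]
nest [ 0.5946 -0.0179  0.026 ]
plate0 [ 0.6221 -0.1826  0.042 ]
```

The crop shows the right ring: thick, plain, steel-coloured, at the right end of the front strip. The small ring is thinner-walled and sits at the left. The gauge pose and heights agree between the two views to about 2 mm. I'll shut the fingers, which then fit inside the 48 mm bore, and push the ring from inside. First I hover above the ring.

```bash
python3 -m inch '[[[1,-2,0,2],[2.5,-5.5,0,4],[4,-9.5,0,7],[5.5,-13.5,0,10],[7,-17.5,0,13],[8.5,-21.5,0,16],[10,-25.5,0,19],[12,-29.5,0,22],[14,-33.5,0,25],[16,-37.5,0,28],[18,-41.5,0,31],[20,-45.5,0,33],[22,-49.5,0,33],[24,-53.5,0,33],[25.5,-57,0,33],[26.5,-60.5,0,33],[27.3,-64,0,33],[28,-67,0,33],[28.3,-68.5,0,33],[28.3,-68.7,0,33]]]' 0
```

```text
time_s: 2.67
position: [0.5131, -0.1651, 0.2387]
tool_rot: [0.248, -3.131, 0.003]
force: [-0.3, -0.5, -1.1]
gripper_width: 0.0
gripper_force: 0.0
```

```bash
python3 -m inch '[[[0,0,-2,0],[0,0,-5,0],[0,0,-8,0],[0,0,-11,0],[0,0,-13,0],[0,0,-13,0],[0,0,-13,0]]]'; python3 - <<'E'
from h import *
s=arm.get_state(); print(s["time_s"],s["position"],s["tool_rot"],s["joint_positions"],s["gripper_width"])
print("force",s["force"]); T=s["position"]
a=arm.get_image("scene"); b=arm.get_image("top")
for d in(0,8,21):
    P=T-[0,0,d/1000]; print(d,proj("scene",P).round(1),proj("top",P).round(1))
cv2.imwrite("pics/hover.png",np.hstack([cv2.resize(a[200:385,330:520],(400,390)),cv2.resize(b[130:310,350:535],(400,390))]))
E
```

```text
time_s: 3.25
position: [0.513, -0.1596, 0.1094]
tool_rot: [0.258, -3.13, -0.001]
force: [0.2, -0.5, 0.6]
gripper_width: -0.0001
gripper_force: 0.0
3.25 [ 0.51304577 -0.15959126  0.10937878] [ 2.58315421e-01 -3.13002717e+00 -6.15804788e-04] [ 0.37445038  0.84827685 -0.24967737  1.75944506  0.34584886  0.57811845
  1.64960459] -0.00010276350080762541
force [ 0.17590463 -0.4589146   0.57499413]
0 [448.5 290.2] [458.1 239.3]
8 [447.6 294.6] [457.  239.6]
21 [446.1 301.6] [455.3 240.2]
```

View pics/hover.png

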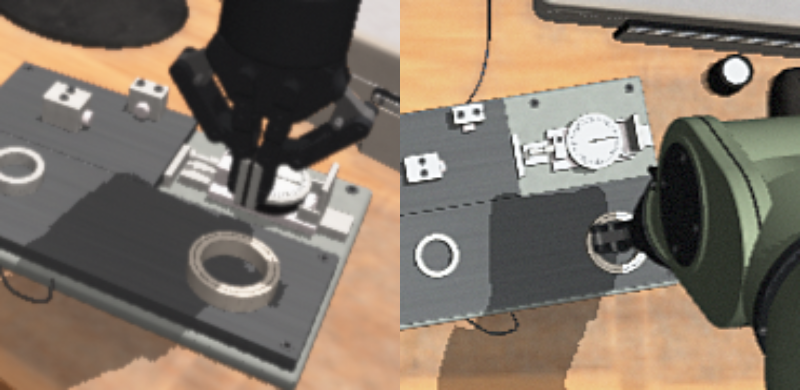

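The tips show at scene pixel about (450,297), which matches 8 mm ahead of the TCP. The top view shows the fingers over the bore. I go down into the bore with the tips stopping above the table.

```bash
python3 -m inch '[[[0,0,-1.5,0],[0,0,-3,0],[0,0,-4.3,0],[0,0,-5.3,0],[0,0,-6,0],[0,0,-6.5,0],[0,0,-6.5,0],[0,0,-6.5,0]]]'; python3 - <<'E'
from h import *
p=np.array([.5562,-.0560,0,.1665]); rz=R.from_rotvec([0,0,p[3]])
T=arm.get_state()["position"]; print("tcp in gauge",(rz.inv().apply(T-[*p[:3]])*1000).round(1), "bends (cm from here):")
for q in((-52,-60),(-40,-15),(-15,24),(20,30)): print(q,((rz.apply([q[0]/1e3,q[1]/1e3,0])+p[:3]-T)*100)[:2].round(2))
E
```

```text
time_s: 4.02
position: [0.5134, -0.1601, 0.0447]
tool_rot: [-0.257, 3.131, -0.0]
force: [0.3, -0.1, 1.0]
gripper_width: -0.0002
gripper_force: 0.0
tcp in gauge [-59.5 -95.6  44.7] bends (cm from here):
(-52, -60) [0.15 3.63]
(-40, -15) [0.59 8.27]
(-15, 24) [ 2.41 12.53]
(20, 30) [ 5.76 13.7 ]
```

```bash
python3 -m inch '[[[0,0.2,0,0],[0,0.5,0,0],[0.1,0.8,0,0],[0.1,1.2,0,0],[0.1,1.7,0,0],[0.1,2.3,0,0],[0.1,2.9,0,0],[0.1,3.5,0,0],[0.1,4.1,0,0],[0.2,4.7,0,0],[0.2,5.3,0,0],[0.3,5.9,0,0],[0.3,6.5,0,0],[0.4,7.1,0,0],[0.4,7.7,0,0],[0.5,8.2,0,0],[0.5,8.6,0,0],[0.5,8.8,0,0],[0.5,8.8,0,0]]]'; python3 - <<'E'
from h import *
p=np.array([.5562,-.0560,0,.1665]); rz=R.from_rotvec([0,0,p[3]])
T=arm.get_state()["position"]; print("tcp in gauge",(rz.inv().apply(T-[*p[:3]])*1000).round(1))
for q in((-28,10),(-10,28),(10,30),(40,30)): print(q,((rz.apply([q[0]/1e3,q[1]/1e3,0])+p[:3]-T)*100)[:2].round(2))
a=arm.get_image("scene"); b=arm.get_image("top")
cv2.imwrite("pics/push1.png",np.hstack([cv2.resize(a[215:385,290:490],(400,340)),cv2.resize(b[150:320,310:510],(400,340))]))
E
```

```text
time_s: 5.6
position: [0.5182, -0.0715, 0.0443]
tool_rot: [-0.258, 3.131, 0.0]
force: [0.5, -0.4, 0.1]
gripper_width: 0.0003
gripper_force: 0.3
tcp in gauge [-40.1  -9.   44.3]
(-28, 10) [0.87 2.08]
(-10, 28) [2.35 4.15]
(10, 30) [4.29 4.68]
(40, 30) [7.25 5.17]
```

View pics/push1.png

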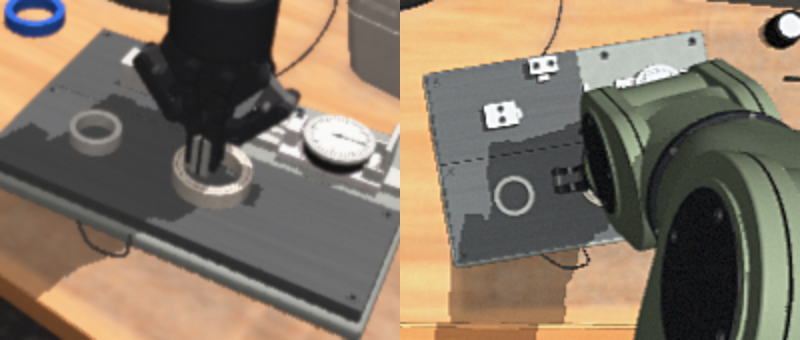

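The ring follows the fingers and sits at about scene pixel (396,301). The small ring is untouched. I swing round into the throat.

```bash
python3 -m inch '[[[0.1,0.3,0,0],[0.3,0.8,0,0],[0.5,1.3,0,0],[0.8,1.8,0,0],[1.1,2.3,0,0],[1.4,2.8,0,0],[1.7,3.3,0,0],[2,3.7,0,0],[2.3,4.1,0,0],[2.7,4.3,0,0],[3.2,4.4,0,0],[3.7,4.5,0,0],[4.2,4.6,0,0],[4.7,4.7,0,0],[5.2,4.8,0,0],[5.7,4.9,0,0],[6.2,5,0,0],[6.6,5.05,0,0],[6.8,5.1,0,0],[6.8,5.1,0,0]]]'; python3 - <<'E'
from h import *
p=np.array([.5562,-.0560,0,.1665]); rz=R.from_rotvec([0,0,p[3]])
T=arm.get_state()["position"]; print("tcp in gauge",(rz.inv().apply(T-[*p[:3]])*1000).round(1))
for q in((45,30),(53,30)): print(q,((rz.apply([q[0]/1e3,q[1]/1e3,0])+p[:3]-T)*100)[:2].round(2))
a=arm.get_image("scene")
cv2.imwrite("pics/push2.png",cv2.resize(a[215:345,310:490],(720,520),interpolation=cv2.INTER_CUBIC))
E
```

```text
time_s: 7.37
position: [0.5865, -0.021, 0.0442]
tool_rot: [-0.257, 3.131, -0.0]
force: [-0.3, 0.0, -0.2]
gripper_width: -0.0
gripper_force: 0.0
tcp in gauge [35.7 29.5 44.2]
(45, 30) [0.91 0.2 ]
(53, 30) [1.7  0.33]
```

View pics/push2.png

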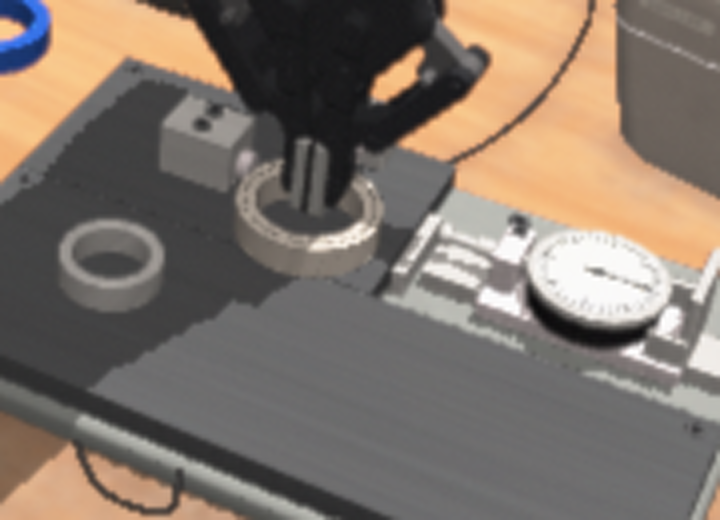

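The ring is in the throat, with the anvil on its left and the slide on its right. I ease it forward in small steps and watch the force.

```bash
python3 -m inch '[[[0.2,0,0,0],[0.4,0.05,0,0],[0.6,0.1,0,0],[0.8,0.1,0,0],[1,0.15,0,0],[1.2,0.2,0,0],[1.3,0.2,0,0],[1.4,0.2,0,0],[1.4,0.2,0,0],[1.4,0.2,0,0]]]'; python3 -m inch '[[[0.1,0,0,0],[0.1,0,0,0],[0.1,0,0,0]]]'; python3 -m inch '[[[0.1,0,0,0],[0.1,0,0,0],[0.1,0,0,0]]]'
```

```text
time_s: 8.25
position: [0.6002, -0.019, 0.0443]
tool_rot: [-0.258, 3.131, -0.0]
force: [0.9, -0.1, 0.1]
gripper_width: -0.0005
gripper_force: 0.1
time_s: 8.5
position: [0.6012, -0.0191, 0.0443]
tool_rot: [-0.257, 3.131, -0.0]
force: [-0.5, -0.8, 0.0]
gripper_width: 0.0002
gripper_force: 0.3
time_s: 8.75
position: [0.6022, -0.0191, 0.0442]
tool_rot: [-0.257, 3.131, -0.0]
force: [-1.1, -1.1, -0.4]
gripper_width: -0.0002
gripper_force: 0.3
```

```bash
for i in 1; do python3 -m inch '[[[0.1,0.02,0,0],[0.1,0.02,0,0],[0.1,0.02,0,0]]]'; done | grep -E "pos|^force"; python3 -m inch '[[[0.1,0.02,0,0],[0.1,0.02,0,0],[0.1,0.02,0,0]]]'| grep -E "pos|^force"; python3 - <<'E'
from h import *
a=arm.get_image("scene")
cv2.imwrite("pics/push3.png",cv2.resize(a[225:305,340:440],(800,600),interpolation=cv2.INTER_CUBIC))
p=np.array([.5562,-.0560,0,.1665])
T=arm.get_state()["position"]; print((R.from_rotvec([0,0,-p[3]]).apply(T-[*p[:3]])*1000).round(1))
E
```

```text
position: [0.6032, -0.0189, 0.0443]
force: [-0.9, -0.6, 0.0]
position: [0.6042, -0.0187, 0.0443]
force: [-0.5, -0.3, -0.6]
[53.5 28.8 44.3]
```

View pics/push3.png

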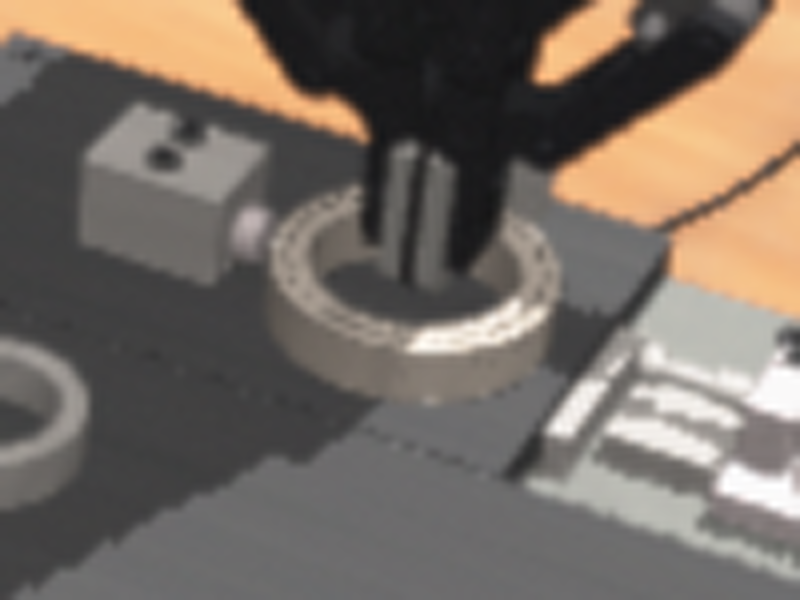

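The ring's rim centre is at about scene (391.6,260), slightly short of the anvil line, and there is no contact force yet. I keep pushing.

```bash
python3 -m inch '[[[0.1,0.02,0,0],[0.2,0.03,0,0],[0.2,0.03,0,0],[0.2,0.03,0,0]]]'| grep -E "pos|^force"; python3 -m inch '[[[0.1,0.02,0,0],[0.1,0.02,0,0],[0.1,0.02,0,0]]]'| grep -E "pos|^force";python3 -m inch '[[[0.1,0.02,0,0],[0.1,0.02,0,0],[0.1,0.02,0,0]]]'| grep -E "pos|^force"; python3 - <<'E'
from h import *
p=np.array([.5562,-.0560,0,.1665]);g=lambda w:(R.from_rotvec([0,0,-p[3]]).apply(w-[*p[:3]])*1000).round(1)
print("ring before",g(onz("scene",(391.6,260.3),.044)),"nest sc px",proj("scene",[.5955,-.0190,.044]))
E
```

```text
position: [0.6052, -0.0186, 0.0441]
force: [-8.2, -0.8, 3.3]
position: [0.6054, -0.0186, 0.044]
force: [-13.7, -1.3, 7.7]
position: [0.6056, -0.0186, 0.044]
force: [-18.3, -1.5, 12.4]
ring before [42.5 27.3 44. ] nest sc px [390.70494758 259.06464783]
```

Firm contact: 18 N with the fingers stalled. I back off to the bore centre, lift out and measure.

```bash
python3 -m inch '[[[-0.3,-0.05,0,0],[-0.7,-0.1,0,0],[-1.1,-0.15,0,0],[-1.1,-0.15,0,0],[-1.1,-0.15,0.5,0],[-1.1,-0.15,2,0],[-1.1,-0.15,4,0],[-1.1,-0.15,7,0],[-1.1,-0.15,10,0],[-1.1,-6,12,0],[-1.1,-10,12,0],[-1.1,-14,12,0],[-1.1,-17,12,0],[-1.1,-19,12,0],[-1.1,-20,12,0],[-1.1,-20,12,0],[-1.1,-20,12,0]]]'; python3 - <<'E'
from h import *
a=arm.get_image("scene"); b=arm.get_image("top")
cv2.imwrite("pics/seat.png",np.hstack([cv2.resize(a[220:320,340:440],(400,400),interpolation=cv2.INTER_CUBIC),cv2.resize(b[165:265,340:440],(400,400),interpolation=cv2.INTER_CUBIC)]))
E
```

```text
time_s: 11.55
position: [0.5973, -0.2171, 0.1644]
tool_rot: [-0.258, 3.131, 0.001]
force: [0.8, 0.6, 0.0]
gripper_width: -0.0001
gripper_force: 0.0
```

View pics/seat.png

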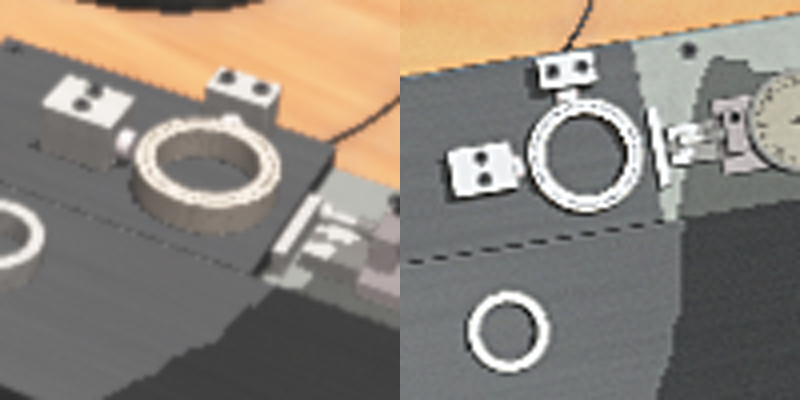

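The ring touches the back stop at top crop (568,97), with a gap of about 2 mm to the anvil at (524,165). It lies flat, and the slide is still drawn back. Next is the thumb plate: I come down outside it.

```bash
python3 -m inch '[[[1.5,0,0,0],[3.2,-0.1,0,0],[3.2,-0.1,-2,0],[3.2,-0.1,-5,0],[3.2,-0.1,-8,0],[3.2,-0.1,-10,0],[3.2,-0.1,-11,0],[3.2,-0.1,-11.5,0],[3.2,-0.1,-11.8,0],[3.2,-0.1,-11.8,0],[3.2,-0.1,-11.8,0]]]'; python3 - <<'E'
from h import *
a=arm.get_image("scene")
p=np.array([.5562,-.0560,0,.1665])
T=arm.get_state()["position"]; print((R.from_rotvec([0,0,-p[3]]).apply(T-[*p[:3]])*1000).round(1))
cv2.imwrite("pics/plate.png",cv2.resize(a[230:350,390:540],(750,600),interpolation=cv2.INTER_CUBIC))
E
```

```text
time_s: 12.57
position: [0.6297, -0.2189, 0.0474]
tool_rot: [-0.258, 3.13, -0.001]
force: [-0.1, 0.0, -0.3]
gripper_width: 0.0002
gripper_force: 0.0
[  45.5 -173.    47.5]
```

View pics/plate.png

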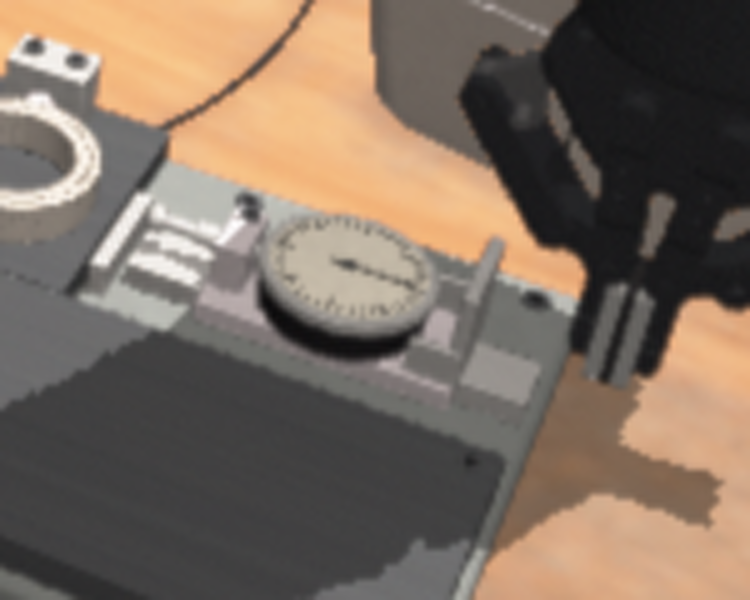

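The fingers are lowered at crop (610,370), clear outside the plate at (485,290). I push along the gauge's +y.

```bash
python3 -m inch '[[[-0.1,0.7,0,0],[-0.2,1.4,0,0],[-0.3,1.8,0,0],[-0.3,2,0,0],[-0.4,2.2,0,0],[-0.4,2.4,0,0],[-0.4,2.6,0,0],[-0.5,2.8,0,0],[-0.5,3,0,0],[-0.5,3.2,0,0],[-0.6,3.4,0,0],[-0.6,3.6,0,0],[-0.6,3.8,0,0],[-0.7,4,0,0],[-0.7,4.2,0,0],[-0.7,4.4,0,0],[-0.7,4.4,0,0]]]'; python3 -m inch '[[[0,0.1,0,0],[0,0.2,0,0],[0,0.3,0,0],[0,0.3,0,0]]]'|grep -E "pos|^force"; python3 -m inch '[[[0,0.1,0,0],[0,0.2,0,0],[0,0.2,0,0],[0,0.2,0,0]]]'|grep -E "pos|^force"
```

```text
time_s: 14.03
position: [0.6219, -0.1758, 0.0463]
tool_rot: [0.257, -3.131, 0.002]
force: [-1.9, -3.1, 1.6]
gripper_width: -0.0001
gripper_force: 1.7
position: [0.6216, -0.1731, 0.0463]
force: [-2.6, -4.9, 1.5]
position: [0.6214, -0.1714, 0.0462]
force: [-3.6, -6.4, 1.3]
```

```bash
python3 -m inch '[[[0,0.1,0,0],[0,0.2,0,0],[0,0.2,0,0],[0,0.2,0,0]]]'|grep -E "pos|^force"; python3 -m inch '[[[0,0.1,0,0],[0,0.2,0,0],[0,0.2,0,0],[0,0.2,0,0]]]'|grep -E "pos|^force"; python3 -m inch '[[[0,0.1,0,0],[0,0.2,0,0],[0,0.2,0,0],[0,0.2,0,0]]]'|grep -E "pos|^force"
```

```text
position: [0.6213, -0.1695, 0.0462]
force: [-5.6, -7.4, 1.9]
position: [0.6212, -0.1677, 0.0461]
force: [-5.1, -8.3, 2.5]
position: [0.6211, -0.1665, 0.0462]
force: [-5.4, -13.0, 2.4]
```

```bash
python3 -m inch '[[[0,0.1,0,0],[0,0.2,0,0],[0,0.2,0,0],[0,0.2,0,0]]]'|grep -E "pos|^force"; python3 -m inch '[[[0,0.1,0,0],[0,0.1,0,0],[0,0.1,0,0]]]'|grep -E "pos|^force"
```

```text
position: [0.621, -0.1664, 0.0463]
force: [-4.5, -21.4, 1.9]
position: [0.621, -0.1663, 0.0463]
force: [-3.2, -25.9, 0.2]
```

At the end stop: 26 N with no further motion. I retreat, lift and check.

```bash
python3 -m inch '[[[0,-0.5,0,0],[0.1,-1.2,0,0],[0.3,-2.5,0,0],[0.5,-4,0,0],[0.5,-4.5,2,0],[0.5,-4.5,5,0],[0.5,-4.5,9,0],[0.5,-6,13,0],[0,-9,14,0],[-2,-11,14,0],[-5,-12,14,0],[-5,-12,14,0],[-5,-12,14,0]]]'; python3 - <<'E'
from h import *
a=arm.get_image("scene"); b=arm.get_image("top")
cv2.imwrite("pics/end.png",np.hstack([cv2.resize(a[220:320,350:500],(400,267),interpolation=cv2.INTER_CUBIC),cv2.resize(b[165:265,340:490],(400,267),interpolation=cv2.INTER_CUBIC)]))
E
```

```text
time_s: 17.37
position: [0.5711, -0.2827, 0.1867]
tool_rot: [0.254, -3.131, 0.001]
force: [0.3, -0.1, 0.9]
gripper_width: -0.0
gripper_force: 0.0
```

View pics/end.png

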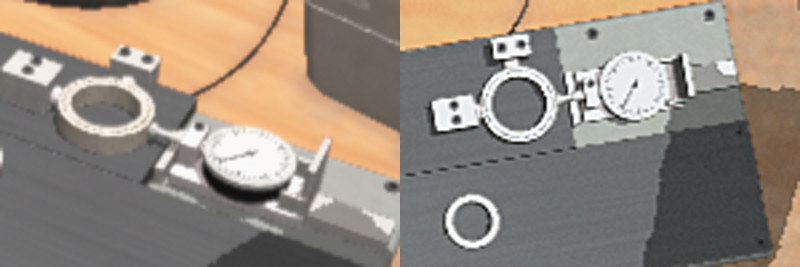

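The ring touches the anvil at top crop (480,112) and the back stop at (512,65). The plunger presses it at (560,97), and the pointer has swung round about half a turn. The robot is clear, so I hand in.

```bash
python3 -c "
from rig import arm
print(arm.hand_in())"
```

```text
the job is handed in; nothing more can be done
None
```

I handed the job in at about 17 s: the large ring sits against the back stop and anvil, the gauge slide is fully home with the plunger on the ring and the pointer about half a turn round, and the robot is clear; the judge's verdict was not shown.

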